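Pick out the full screw jar by its weight

ROBOT

A 6-joint arm with a two-finger parallel gripper is mounted at the origin on the work surface; the furniture and walls round the work are solid. World frame = base frame: x ahead of the robot, y to its left, z up, the work surface at z = 0. Lengths are in m, angles in degrees, forces in N, time in s.
With the tool pointing down it reaches from about 0.275 to 0.825 m from the base axis. Payload 5.2 kg.
Tool frame: the origin (TCP) lies at the very end of the fingers, on their centre line; the grasp point (between the pads) lies 19 mm behind it (ctrl.grip_depth is the distance from the TCP to the grasp point, in m); z points along the fingers, y is the direction in which the jaws open and shut (so a half turn about z gives the same grasp; the last joint's range is limited). The gripper opens to 93 mm and grips with 3 to 60 N. Pads are 15 mm wide; open, the fingers measure 128 mm over their backs; the gripper's body (75 mm by 188 mm) begins 65 mm behind the grasp point.
Start: joints at [59.599, 14.817, 87.949, -0, 77.235, -11.62], TCP at [0.177, 0.521, 0.219] pointing down, gripper open.
Joint ranges: [-179.93, 179.93], [-52.35, 119.4], [10.71, 147.94], [-69.91, 249.91], [12.55, 155.21], [-178.61, 178.61]. Speed limits (degrees/s): [147.25, 147.25, 180, 180, 180, 180].

INTERFACE

Orientations are given as [roll, pitch, yaw] about the fixed x, y, z axes, in that order (R = Rz(yaw) Ry(pitch) Rx(roll)).
In Python, from plant import ctrl gives the robot as it stands.
- The arm moves only by the tool apply_moves, never from a script. Its arguments are lists of equal length, an entry for each row: "xyz": the shift along the tool's x, y, z in units of 4 cm (1.0 is 4 cm), a list of three; "twist": the turn, a rotation vector about the tool's x, y, z in units of 45 degrees (1.0 is 45 degrees), a list of three. A call has 1 to 20 rows; each row shifts and turns the commanded pose from where the row before left it, along the tool's axes as they then stand; what a row does not reach is not made up. A row lasts 1/10 s, in which the tool goes at most 50 mm and 8.59 degrees, less where a joint would pass 70% of its speed; a pose out of reach is approached as far as the arm can. A call with a number of a shift or a turn outside -1 to 1 is refused whole. A call with a gripper value outside its range is refused whole. "fingers" is the gripper command: -1 is fully open, 1 is shut, values between are in proportion, set as the call begins (left out, the last holds). The fingers move at their own pace and stop on an object; "force" is the grip in N (left out, the last holds). Time passes only in rows, so rows that do not move let the fingers close. It gives the time, the measured TCP pose, the force and the opening at its end, in the units of the state.
- ctrl.sense(): the state, without advancing time (a new reading comes with each control period).
- ctrl.capture(name): name is "scene" or "top"; returns a dict with "frame" (420x560x3 uint8, red, green, blue), "camera_matrix" (3x3 intrinsics, pixels), "T" (4x4, takes a point from camera to world coordinates). Camera axes: x right, y up, looking along -z (the intrinsics and any distortion apply to the point x, -y, -z); pixel columns grow to the right and rows downward; lengths in m; the calibration is good to about 2 mm. A picture is of the moment at which its call begins. There is no depth.
- ctrl.finish_job(): hands the job in, once; it reports no verdict.
The state is a dict: "time_s": time; "joint_pos": joint angles; "joint_velocities": joint speeds; "effort": joint torques, N m; "tcp_pos": TCP position; "tool_rot": TCP orientation; "ft_force": force on the tool from outside, world axes, zero at the start; "ft_torque": the same for the moment, N m; "width": finger opening in m.
Only numpy, scipy, OpenCV 4.12 (cv2) and the standard library are available. Lean on these libraries where they do the work, as an engineer would, in place of code of your own. Each camera call takes 0.05 s, during which the arm holds its last target. There are 200 camera calls.

TASK

Three identical closed jars stand on the bench: one is full of screws, the other two are empty. Lift them to feel which one is full and stand that jar upright in the round black holder, resting on its floor; each empty jar must end standing upright where it stood.

Things in the scene. Friction and masses are not known exactly. Their poses are not given: they have to be found in the camera images.
- jar_a_center (a point): centre, half-way up, of one of three like upright jars: opaque grey cylinder 48 mm across, 100 mm tall; orange lid, 51 mm wide, fixed, over the top 21 mm. Grasp the grey body here from above. z points up the jar. One jar is full and weighs 0.39 to 0.53 kg, the other two are empty, 0.06 kg each; only lifting tells which
- jar_b_center (a point): centre, half-way up, of one of three like upright jars: opaque grey cylinder 48 mm across, 100 mm tall; orange lid, 51 mm wide, fixed, over the top 21 mm. Grasp the grey body here from above. z points up the jar. One jar is full and weighs 0.39 to 0.53 kg, the other two are empty, 0.06 kg each; only lifting tells which
- jar_c_center (a point): centre, half-way up, of one of three like upright jars: opaque grey cylinder 48 mm across, 100 mm tall; orange lid, 51 mm wide, fixed, over the top 21 mm. Grasp the grey body here from above. z points up the jar. One jar is full and weighs 0.39 to 0.53 kg, the other two are empty, 0.06 kg each; only lifting tells which
- holder_seat (a point): centre of the inner floor, 6 mm above the bench, of the round black holder: a shallow open cup fixed to the bench, 22 mm tall, 88 mm across outside, inside 72 mm at the floor and 80 mm at the rim, on a steel flange 112 mm across and 4 mm thick. A jar fits with 12 mm to spare all round; its underside then stands at this height. z points up
Not all that is in view belongs to the job. What is shaped like the part that bears jar_a_center but red or turquoise is not meant.

How it is judged:
By the outcome, as a careful person would: the job done as asked, in the order asked, and still so for the second after the job is handed in, with the robot touching nothing.
It also fails if it takes over 61 s, if anything falls off the work surface, if the arm or the gripper's body presses on something with over 40 N, if the wrist force passes 120 N, or if a joint passes its speed limit or range.

## Working session

There is one attempt and no reset: what is moved stays moved. The work goes in short steps, Python scripts to look and compute and a tool call to move; the robot and the scene stay as the last step left them, time stands still between calls to the robot, and variables do not carry over. Pictures are saved under pics/ and viewed, about 8 in all and at most 12, crops included, and the job is handed in when it is done.

Besides the shell and the picture viewer there is one more tool, called after "Emit:" in YAML: its name, and indented under it one key for each argument. apply_moves: Moves the arm, as the interface text tells. Shifts and turns lie within -1 to 1; 1 stands for 4 cm of shift or 45 degrees of turn. Its arguments: {"type":"object","properties":{"xyz":{"type":"array","items":{"type":"array","items":{"type":"number","minimum":-1,"maximum":1}}},"twist":{"type":"array","items":{"type":"array","items":{"type":"number","minimum":-1,"maximum":1}}},"fingers":{"type":"number"},"force":{"type":"number"}},"required":["xyz","twist"]}

```bash
mkdir -p pics; python3 - <<'E'
from plant import ctrl
import cv2,numpy as np,pickle
d={}
for n in("scene","top"):
    c=ctrl.capture(n);d[n]=c
    cv2.imwrite(f"pics/{n}0.png",cv2.cvtColor(c["frame"],cv2.COLOR_RGB2BGR))
    print(n,c.keys(),np.round(c["camera_matrix"],1).tolist(),np.round(c["T"],3).tolist())
pickle.dump(d,open("c.pkl","wb"))
print(ctrl.sense())
E
```

```text
scene dict_keys(['frame', 'camera_matrix', 'T']) [[420.9, 0.0, 283.8], [0.0, 420.9, 207.0], [0.0, 0.0, 1.0]] [[-1.0, 0.01, -0.02, 0.618], [-0.022, -0.63, 0.777, 0.747], [-0.004, 0.777, 0.63, 0.622], [0.0, 0.0, 0.0, 1.0]]
top dict_keys(['frame', 'camera_matrix', 'T']) [[414.9, 0.0, 279.9], [0.0, 414.9, 209.8], [0.0, 0.0, 1.0]] [[-0.017, 0.994, -0.112, 0.55], [-1.0, -0.017, -0.006, 0.04], [-0.008, 0.112, 0.994, 0.977], [0.0, 0.0, 0.0, 1.0]]
{'time_s': 0.1, 'joint_pos': array([ 5.95984241e+01,  1.48563163e+01,  8.80027779e+01, -5.36313417e-04,
        7.72348535e+01, -1.16208940e+01]), 'joint_velocities': array([-0.0836854 , -0.07722115, -0.21396323,  0.01455918, -0.04609343,
        0.05445158]), 'effort': array([ 3.49851514e-03, -4.38211584e+01, -2.84646696e+01,  7.19755213e-02,
        3.61094240e-02, -2.08229125e-05]), 'tcp_pos': array([0.17681691, 0.52029898, 0.21790347]), 'tool_rot': array([-1.79907873e+02, -1.84122236e-02,  1.61219422e+02]), 'ft_force': array([-0.5758711 , -0.52757481, -0.30763972]), 'ft_torque': array([-0.03104047, -0.02084883, -0.02394673]), 'width': 0.0930112535629627}
```

View pics/scene0.png

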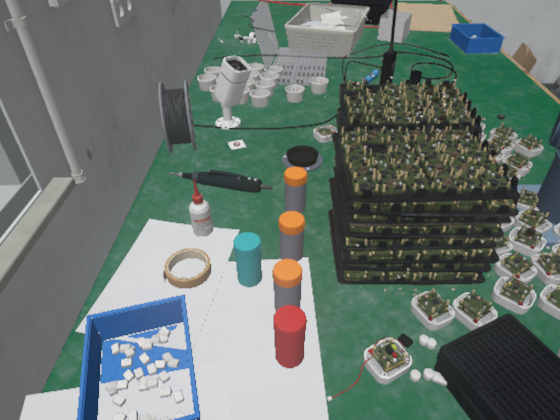

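View pics/top0.png

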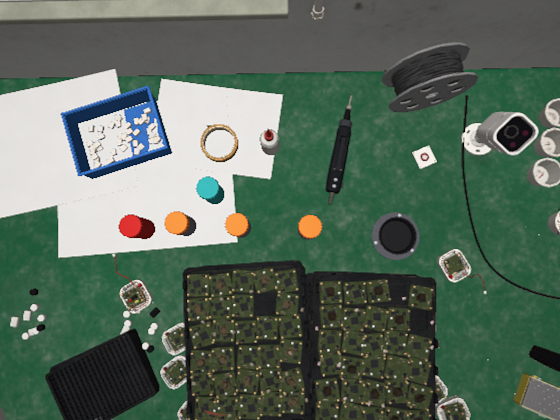

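Candidates (top image): orange lids at (176,223), (237,225) and (310,227) are the jars. Red (130,226) and turquoise (207,188) are decoys. The holder is the black cup with a grey flange at (396,235). The spool and the tape ring are not it.

```bash
cat >h.py <<'E'
import numpy as np,cv2
from scipy.optimize import least_squares
def proj(c,P):
    T=c["T"];p=(np.atleast_2d(P)-T[:3,3])@T[:3,:3]; p=p*[1,-1,-1]
    q=p@c["camera_matrix"].T; return q[:,:2]/q[:,2:]
def ray(c,uv):
    d=np.linalg.inv(c["camera_matrix"])@[*uv,1]; return c["T"][:3,3],c["T"][:3,:3]@(d*[1,-1,-1])
def onz(c,uv,z):
    o,d=ray(c,uv); return o+d*(z-o[2])/d[2]
def tri(a,b):
    A=[];y=[]
    for o,d in(a,b):
        d=d/np.linalg.norm(d);M=np.eye(3)-np.outer(d,d);A.append(M);y.append(M@o)
    s=np.linalg.lstsq(np.vstack(A),np.hstack(y),rcond=None)[0]
    return s,[np.linalg.norm(M@s-v)for M,v in zip(A,y)]
def blobs(c):
    h=cv2.cvtColor(c["frame"],cv2.COLOR_RGB2HSV)
    m=cv2.inRange(h,(8,150,120),(18,255,255)); n,_,st,ce=cv2.connectedComponentsWithStats(m)
    return [(st[i][:4],ce[i]) for i in range(1,n) if st[i][4]>200]
def cyl(x,y,z0=.079,z1=.1,r=.0255):
    a=np.linspace(0,2*np.pi,60);return np.vstack([np.c_[x+r*np.cos(a),y+r*np.sin(a),0*a+z] for z in(z0,z1)])
def bb(c,P):
    q=proj(c,P);return np.r_[q.min(0),q.max(0)]
E
python3 - <<'E'
from h import *;import pickle
d=pickle.load(open("c.pkl","rb"));s,t=d["scene"],d["top"]
bt=sorted(blobs(t),key=lambda b:b[1][0]);bs=sorted(blobs(s),key=lambda b:-b[1][1])
print(bt,bs)
for b,e in zip(bt,bs):
    B=lambda b:np.r_[b[0][:2],b[0][:2]+b[0][2:]]-.5*0
    x0=onz(t,b[1],.1)[:2]
    for ws,wt in((1,1),(0,1),(1,0)):
        r=least_squares(lambda p:np.r_[wt*(bb(t,cyl(*p))-B(b)),ws*(bb(s,cyl(*p))-B(e))],x0)
        print(np.round(r.x,4),np.round(r.fun,1))
print("stack",tri(ray(t,(185,268)),ray(s,(337,190))))
print("holder",onz(t,(396,235),.015),onz(s,(303,156),.022))
A=cv2.resize(t["frame"][195:275,110:440],None,fx=2.4,fy=2.4,interpolation=2)
h1=cv2.resize(t["frame"][200:270,360:430],None,fx=5,fy=5,interpolation=2)
h2=cv2.resize(s["frame"][130:180,270:340],None,fx=5,fy=5,interpolation=2)
W=np.zeros((200+350,792,3),np.uint8);W[:192,:792]=A;W[200:550,:350]=h1;W[200:450,360:710]=h2
cv2.imwrite("pics/crop.png",W[...,::-1])
E
```

```text
[(array([165, 212,  24,  23], dtype=int32), array([176.22580645, 222.61290323])), (array([226, 213,  23,  23], dtype=int32), array([236.75365854, 224.16585366])), (array([298, 215,  24,  24], dtype=int32), array([309.59325843, 226.18202247]))] [(array([273, 259,  29,  28], dtype=int32), array([287.44551282, 272.45673077])), (array([279, 211,  26,  24], dtype=int32), array([291.25604839, 222.46774194])), (array([284, 166,  23,  20], dtype=int32), array([295.23835616, 175.79178082]))]
[0.6245 0.2666] [-1.  -1.   1.2  0.4 -0.6 -1.6  1.   1.6]
[0.6238 0.2668] [-1.1 -0.7  1.1  0.7 -0.  -0.   0.   0. ]
[0.6248 0.2663] [-0.  -0.   0.   0.  -0.8 -1.7  0.8  1.5]
[0.6188 0.1375] [-1.2 -0.4  0.6  1.1 -0.7 -1.3  0.1  0.4]
[0.6194 0.1368] [-0.9 -0.7  0.9  0.7 -0.  -0.  -0.   0. ]
[0.6182 0.1387] [-0.  -0.   0.   0.  -0.4 -0.9  0.4  0.8]
[ 0.6115 -0.018 ] [-0.1 -0.3  0.3  0.2 -0.1 -0.4  0.2  0.7]
[ 0.6114 -0.0178] [-0.2 -0.2  0.2  0.2 -0.  -0.   0.   0. ]
[ 0.6116 -0.0187] [ 0.  -0.   0.   0.  -0.1 -0.5  0.1  0.5]
stack (array([0.54013822, 0.2160636 , 0.22608459]), [np.float64(0.007915353615682935), np.float64(0.007915353615683046)])
holder [ 0.59489716 -0.22125624  0.015     ] [ 0.59075519 -0.20835747  0.022     ]
```

View pics/crop.png

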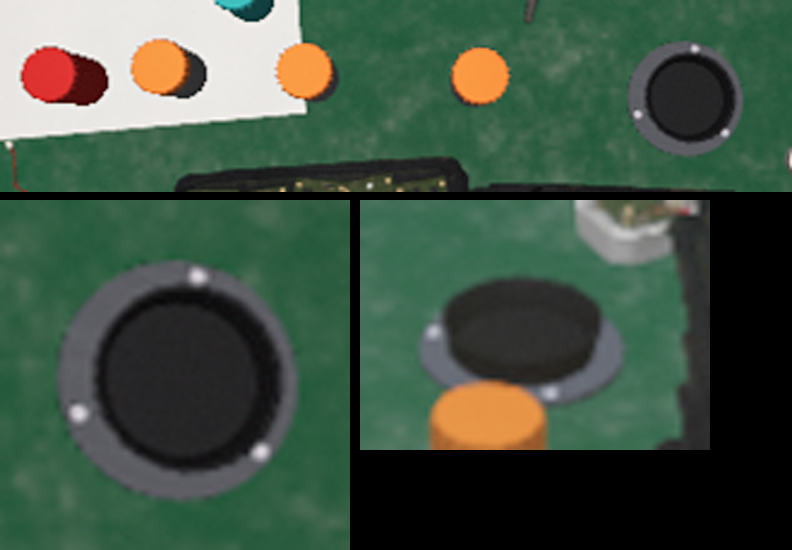

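```bash
python3 - <<'E'
from h import *;import pickle
d=pickle.load(open("c.pkl","rb"));s,t=d["scene"],d["top"]
fl=lambda x,y:cyl(x,y,0,.004,.056)
B=np.r_[360,200,360,200]+np.array([58,60,298,300])/5.
print(least_squares(lambda p:bb(t,fl(*p))-B,[.59,-.22]))if 0 else None
r=least_squares(lambda p:bb(t,fl(*p))-B,[.59,-.22]);print("top flange",r.x,r.fun)
r=least_squares(lambda p:(bb(s,fl(*p))-[270+12,0,270+52.4,130+40.6])[[0,2,3]],[.59,-.22]);print("scene flange",r.x,r.fun)
B=np.r_[360,200,360,200]+np.array([95,83,280,272])/5.
r=least_squares(lambda p:bb(t,cyl(*p,.02,.022,.044))-B,[.59,-.22]);print("rim",r.x,r.fun)
print("stack bottom",onz(s,(333,278),0),"top edges",[onz(t,u,.2)[:2].round(3) for u in((185,268),(302,262),(305,272),(435,280))])
r=onz(t,(130,226),.1);print("red",r,"turq",onz(t,(207,188),.1))
for z in(.15,.2,.25):print(z,proj(s,onz(t,(302,262),z)),proj(s,onz(t,(185,268),z)))
E
```

```text
top flange [ 0.59343692 -0.22359068] [-0.19000213  0.03250477  0.18881937 -0.03410436]
scene flange [ 0.59232162 -0.22806463] [-0.39508536  0.3932309  -0.05141253]
rim [ 0.59359727 -0.22293588] [-0.82057106 -0.29062188  0.81713557  0.27684736]
stack bottom [0.53747988 0.19780741 0.        ] top edges [array([0.532, 0.223]), array([0.539, 0.006]), array([0.521, 0.   ]), array([ 0.502, -0.239])]
red [0.61960644 0.36438416 0.1       ] turq [0.69835741 0.2009342  0.1       ]
0.15 [[331.1053366  158.20355115]] [[345.10774706 234.08335477]]
0.2 [[332.49725114 137.5105938 ]] [[346.44115377 205.95775351]]
0.25 [[334.00373567 115.11437684]] [[347.86632935 175.89646793]]
```

Emit:
apply_moves:
  xyz:
    - [0,0,-0.1]
    - [0,0,-0.1]
    - [0,0,-0.1]
    - [-0.93,-0.53,0]
    - [-0.93,-0.53,0]
    - [-0.93,-0.53,0]
    - [-0.93,-0.53,0]
    - [-0.93,-0.53,0]
    - [-0.93,-0.53,0]
    - [-0.93,-0.53,0]
    - [-0.93,-0.53,0]
    - [-0.93,-0.53,0]
    - [-0.93,-0.53,0]
    - [-0.93,-0.53,0]
    - [-0.93,-0.53,0]
    - [0,0,0]
    - [0,0,0]
  twist:
    - [0,0,-0.139]
    - [0,0,-0.139]
    - [0,0,-0.139]
    - [0,0,0]
    - [0,0,0]
    - [0,0,0]
    - [0,0,0]
    - [0,0,0]
    - [0,0,0]
    - [0,0,0]
    - [0,0,0]
    - [0,0,0]
    - [0,0,0]
    - [0,0,0]
    - [0,0,0]
    - [0,0,0]
    - [0,0,0]
  fingers: -0.55
  force: 20

```text
time_s: 1.8
tcp_pos: [0.6236, 0.2653, 0.2293]
tool_rot: [-180.0, -0.1, 179.9]
ft_force: [-0.9, 1.1, 0.5]
width: 0.0721
```

Emit:
apply_moves:
  xyz:
    - [-0.02,0.03,0.7]
    - [0,0,0.7]
    - [0,0,0.7]
    - [0,0,0.7]
    - [0,0,0.7]
    - [0,0,0.7]
    - [0,0,0.4]
    - [0,0,0.3]
    - [0,0,0]
    - [0,0,0]
  twist:
    - [0,0,0]
    - [0,0,0]
    - [0,0,0]
    - [0,0,0]
    - [0,0,0]
    - [0,0,0]
    - [0,0,0]
    - [0,0,0]
    - [0,0,0]
    - [0,0,0]

```text
time_s: 2.8
tcp_pos: [0.6241, 0.2681, 0.0355]
tool_rot: [180.0, 0.0, -180.0]
ft_force: [0.7, 1.0, 0.5]
width: 0.0718
```

```bash
python3 - <<'E'
from h import *;from plant import ctrl
s=ctrl.capture("scene")["frame"];t=ctrl.capture("top")["frame"]
a=cv2.resize(s[120:370,200:400],None,fx=2,fy=2);b=cv2.resize(t[150:300,110:300],None,fx=2,fy=2)
W=np.zeros((500,800,3),np.uint8);W[:,:400]=a;W[:300,410:790]=b
cv2.imwrite("pics/g1.png",W[...,::-1])
E
```

```text
(no output)
```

View pics/g1.png

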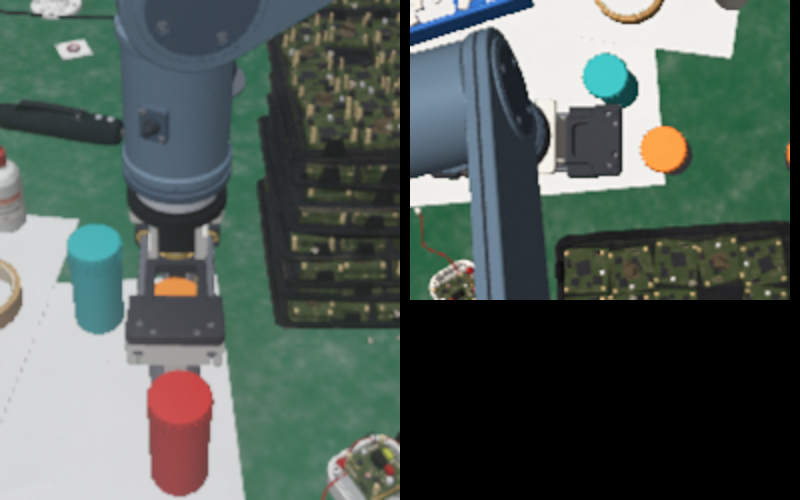

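The jaws straddle the first jar's orange lid (crop 175,288), clear of the red jar (180,430), the turquoise jar (97,280) and the tray stack. Closing and lifting.

Emit:
apply_moves:
  xyz:
    - [0,0,0]
    - [0,0,0]
    - [0,0,0]
    - [0,0,0]
    - [0,0,0]
    - [0,0,0]
  twist:
    - [0,0,0]
    - [0,0,0]
    - [0,0,0]
    - [0,0,0]
    - [0,0,0]
    - [0,0,0]
  fingers: 1
  force: 20

```text
time_s: 3.5
tcp_pos: [0.6244, 0.2674, 0.035]
tool_rot: [180.0, 0.0, 180.0]
ft_force: [-0.1, 0.9, 2.3]
width: 0.0485
```

Emit:
apply_moves:
  xyz:
    - [0,0,-0.1]
    - [0,0,-0.2]
    - [0,0,-0.2]
    - [0,0,0]
    - [0,0,0]
    - [0,0,0]
    - [0,0,0]
  twist:
    - [0,0,0]
    - [0,0,0]
    - [0,0,0]
    - [0,0,0]
    - [0,0,0]
    - [0,0,0]
    - [0,0,0]

```text
time_s: 4.2
tcp_pos: [0.6239, 0.2673, 0.0543]
tool_rot: [-180.0, -0.0, 180.0]
ft_force: [0.0, 0.6, -1.2]
width: 0.0491
```

```bash
python3 - <<'E'
from plant import ctrl
for i in range(4):
    s=ctrl.sense();print(s["time_s"],s["ft_force"].round(2),s["tcp_pos"].round(4),s["width"]);ctrl.capture("top")
E
```

```text
4.2 [ 0.04  0.56 -1.19] [0.6239 0.2673 0.0543] 0.049077037556649994
4.25 [ 0.54  0.71 -0.08] [0.6239 0.2673 0.0543] 0.048672413697503455
4.3 [ 0.31 -0.02 -0.8 ] [0.624  0.2674 0.0543] 0.0486279548333667
4.35 [ 0.36  0.17 -1.26] [0.624  0.2673 0.0544] 0.048668792283771224
```

Net about −0.8 N, so this one is empty. I'll put it back and try the next.

Emit:
apply_moves:
  xyz:
    - [0,0,0.2]
    - [0,0,0.2]
    - [0,0,0.05]
    - [0,0,0.05]
    - [0,0,0]
    - [0,0,0]
  twist:
    - [0,0,0]
    - [0,0,0]
    - [0,0,0]
    - [0,0,0]
    - [0,0,0]
    - [0,0,0]

```text
time_s: 5.0
tcp_pos: [0.6236, 0.2672, 0.0351]
tool_rot: [-180.0, -0.1, 180.0]
ft_force: [-2.5, -0.6, 6.1]
width: 0.0485
```

Emit:
apply_moves:
  xyz:
    - [0,0,0]
    - [0,0,0]
    - [0,0,0]
    - [0,0,0]
    - [0,0,-0.3]
    - [0,0,-0.7]
    - [0,0,-0.7]
    - [0,0,-0.7]
    - [0,0,0]
    - [0.02,-0.65,0]
    - [0.03,-0.65,0]
    - [0.03,-0.65,0]
    - [0.03,-0.65,0]
    - [0.02,-0.65,0]
    - [0,0,0]
    - [0,0,0]
  twist:
    - [0,0,0]
    - [0,0,0]
    - [0,0,0]
    - [0,0,0]
    - [0,0,0]
    - [0,0,0]
    - [0,0,0]
    - [0,0,0]
    - [0,0,0]
    - [0,0,0]
    - [0,0,0]
    - [0,0,0]
    - [0,0,0]
    - [0,0,0]
    - [0,0,0]
    - [0,0,0]
  fingers: -0.55

```text
time_s: 6.6
tcp_pos: [0.6188, 0.1371, 0.1304]
tool_rot: [180.0, -0.0, 179.9]
ft_force: [-0.8, 0.8, -0.3]
width: 0.0722
```

Emit:
apply_moves:
  xyz:
    - [0,0,0.5]
    - [0,0,0.7]
    - [0,0,0.7]
    - [0,0,0.3]
    - [0,0,0.2]
    - [0,0,0]
    - [0,0,0]
  twist:
    - [0,0,0]
    - [0,0,0]
    - [0,0,0]
    - [0,0,0]
    - [0,0,0]
    - [0,0,0]
    - [0,0,0]

```text
time_s: 7.3
tcp_pos: [0.6198, 0.1378, 0.0357]
tool_rot: [180.0, 0.1, -180.0]
ft_force: [-0.1, 0.4, 1.0]
width: 0.0722
```

Emit:
apply_moves:
  xyz:
    - [0,0,0]
    - [0,0,0]
    - [0,0,0]
    - [0,0,0]
    - [0,0,0]
    - [0,0,0]
  twist:
    - [0,0,0]
    - [0,0,0]
    - [0,0,0]
    - [0,0,0]
    - [0,0,0]
    - [0,0,0]
  fingers: 1
  force: 25

```text
time_s: 7.9
tcp_pos: [0.6193, 0.1374, 0.0352]
tool_rot: [180.0, 0.1, 180.0]
ft_force: [-0.5, 0.5, 3.4]
width: 0.0482
```

Emit:
apply_moves:
  xyz:
    - [0,0,-0.1]
    - [0,0,-0.2]
    - [0,0,-0.2]
    - [0,0,0]
    - [0,0,0]
    - [0,0,0]
    - [0,0,0]
  twist:
    - [0,0,0]
    - [0,0,0]
    - [0,0,0]
    - [0,0,0]
    - [0,0,0]
    - [0,0,0]
    - [0,0,0]

```text
time_s: 8.6
tcp_pos: [0.6186, 0.1374, 0.0543]
tool_rot: [-180.0, -0.0, 180.0]
ft_force: [0.1, 0.9, -0.4]
width: 0.0488
```

```bash
python3 - <<'E'
from plant import ctrl
for i in range(4):
    s=ctrl.sense();print(s["time_s"],s["ft_force"].round(2),s["tcp_pos"].round(4),s["width"]);ctrl.capture("top")
E
```

```text
8.6 [ 0.07  0.92 -0.41] [0.6186 0.1374 0.0543] 0.0488340445541006
8.65 [-0.2   1.18 -0.43] [0.6187 0.1374 0.0543] 0.04850795014955104
8.7 [ 0.64 -0.03 -0.75] [0.6187 0.1374 0.0543] 0.04845510746509667
8.75 [ 0.26 -0.6  -0.08] [0.6188 0.1374 0.0544] 0.04863421384943668
```

Also empty. Returning it and going to the third.

Emit:
apply_moves:
  xyz:
    - [0,0,0.2]
    - [0,0,0.2]
    - [0,0,0.05]
    - [0,0,0.05]
    - [0,0,0]
    - [0,0,0]
  twist:
    - [0,0,0]
    - [0,0,0]
    - [0,0,0]
    - [0,0,0]
    - [0,0,0]
    - [0,0,0]

```text
time_s: 9.4
tcp_pos: [0.6188, 0.1375, 0.0351]
tool_rot: [-180.0, -0.0, 180.0]
ft_force: [-2.8, 0.3, 5.7]
width: 0.0485
```

Emit:
apply_moves:
  xyz:
    - [0,0,0]
    - [0,0,0]
    - [0,0,0]
    - [0,0,0]
    - [0,0,-0.3]
    - [0,0,-0.7]
    - [0,0,-0.7]
    - [0,0,-0.7]
    - [0,0,0]
    - [0.03,-0.65,0]
    - [0.03,-0.65,0]
    - [0.03,-0.65,0]
    - [0.03,-0.65,0]
    - [0.03,-0.65,0]
    - [0.03,-0.64,0]
    - [0,0,0]
    - [0,0,0]
  twist:
    - [0,0,0]
    - [0,0,0]
    - [0,0,0]
    - [0,0,0]
    - [0,0,0]
    - [0,0,0]
    - [0,0,0]
    - [0,0,0]
    - [0,0,0]
    - [0,0,0]
    - [0,0,0]
    - [0,0,0]
    - [0,0,0]
    - [0,0,0]
    - [0,0,0]
    - [0,0,0]
    - [0,0,0]
  fingers: -0.55

```text
time_s: 11.1
tcp_pos: [0.6114, -0.0183, 0.1303]
tool_rot: [180.0, -0.0, 179.9]
ft_force: [0.0, -0.2, -0.0]
width: 0.0722
```

Emit:
apply_moves:
  xyz:
    - [0,0,0.5]
    - [0,0,0.7]
    - [0,0,0.7]
    - [0,0,0.3]
    - [0,0,0.2]
    - [0,0,0]
    - [0,0,0]
  twist:
    - [0,0,0]
    - [0,0,0]
    - [0,0,0]
    - [0,0,0]
    - [0,0,0]
    - [0,0,0]
    - [0,0,0]

```text
time_s: 11.8
tcp_pos: [0.6126, -0.018, 0.0357]
tool_rot: [-180.0, 0.1, -180.0]
ft_force: [-0.6, -0.7, -0.2]
width: 0.0724
```

Emit:
apply_moves:
  xyz:
    - [0,0,0]
    - [0,0,0]
    - [0,0,0]
    - [0,0,0]
    - [0,0,0]
    - [0,0,0]
  twist:
    - [0,0,0]
    - [0,0,0]
    - [0,0,0]
    - [0,0,0]
    - [0,0,0]
    - [0,0,0]
  fingers: 1
  force: 35

```text
time_s: 12.4
tcp_pos: [0.6121, -0.018, 0.0352]
tool_rot: [180.0, 0.1, 180.0]
ft_force: [-0.5, 1.8, 5.3]
width: 0.0483
```

Emit:
apply_moves:
  xyz:
    - [0,0,-0.1]
    - [0,0,-0.2]
    - [0,0,-0.2]
    - [0,0,-0.4]
    - [0,0,-0.3]
    - [0,0,0]
    - [0,0,0]
    - [0,0,0]
  twist:
    - [0,0,0]
    - [0,0,0]
    - [0,0,0]
    - [0,0,0]
    - [0,0,0]
    - [0,0,0]
    - [0,0,0]
    - [0,0,0]

```text
time_s: 13.2
tcp_pos: [0.6111, -0.0181, 0.082]
tool_rot: [180.0, -0.1, 180.0]
ft_force: [-0.3, 0.2, -4.2]
width: 0.0483
```

```bash
python3 - <<'E'
from plant import ctrl
from h import *
for i in range(4):
    s=ctrl.sense();print(s["time_s"],s["ft_force"].round(2),s["tcp_pos"].round(4),s["width"]);c=ctrl.capture("scene")
cv2.imwrite("pics/l3.png",cv2.resize(c["frame"][80:330,180:480],None,fx=2.4,fy=2.4)[...,::-1])
E
```

```text
13.2 [-0.31  0.2  -4.18] [ 0.6111 -0.0181  0.082 ] 0.048339155559386005
13.25 [-0.85  0.38 -3.6 ] [ 0.6111 -0.0181  0.0818] 0.0484382964044358
13.3 [ 0.34 -0.43 -5.3 ] [ 0.6111 -0.0181  0.0818] 0.048240133142840695
13.35 [-0.05 -0.62 -3.9 ] [ 0.6112 -0.0181  0.0819] 0.04853189588845327
```

View pics/l3.png

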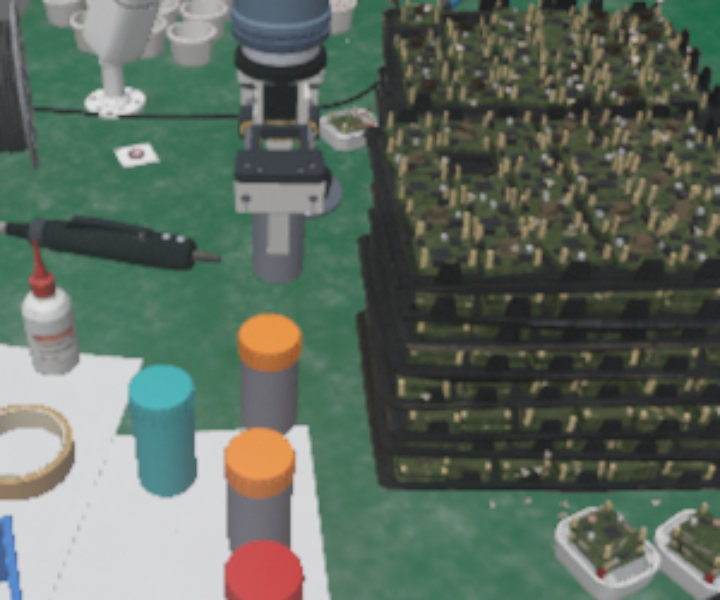

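The third jar reads about −4.2 N, so it is the full one. It hangs at crop (278,245), and the two empties stand upright at (268,370) and (260,490). Carrying it to the holder.

Emit:
apply_moves:
  xyz:
    - [0.02,-0.25,0]
    - [0.05,-0.5,0]
    - [0.05,-0.6,0]
    - [0.06,-0.6,0]
    - [0.06,-0.6,0]
    - [0.06,-0.6,0]
    - [0.05,-0.6,0]
    - [0.05,-0.6,0]
    - [0.04,-0.5,0]
    - [0.02,-0.28,0]
    - [0,0,0]
    - [0,0,0]
    - [0,0,0]
  twist:
    - [0,0,0]
    - [0,0,0]
    - [0,0,0]
    - [0,0,0]
    - [0,0,0]
    - [0,0,0]
    - [0,0,0]
    - [0,0,0]
    - [0,0,0]
    - [0,0,0]
    - [0,0,0]
    - [0,0,0]
    - [0,0,0]

```text
time_s: 14.7
tcp_pos: [0.5932, -0.2222, 0.0825]
tool_rot: [180.0, -0.0, -180.0]
ft_force: [-0.3, 0.7, -3.6]
width: 0.0481
```

```bash
python3 - <<'E'
from plant import ctrl
from h import *
c=ctrl.capture("scene");s=ctrl.sense();print(s["tcp_pos"].round(4),s["ft_force"].round(1))
cv2.imwrite("pics/h1.png",cv2.resize(c["frame"][80:200,230:380],None,fx=4,fy=4,interpolation=2)[...,::-1])
E
```

```text
[ 0.5933 -0.2221  0.0826] [ 0.4 -0.3 -4.5]
```

View pics/h1.png

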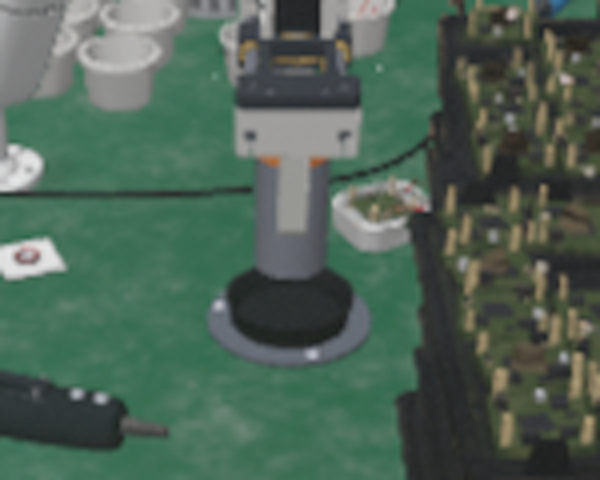

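The jar (290,215) is centred over the cup (290,305). Lowering.

Emit:
apply_moves:
  xyz:
    - [0,-0.01,0.2]
    - [0,-0.01,0.3]
    - [0,0,0.2]
    - [0,0,0.15]
    - [0,0,0.05]
    - [0,0,0.05]
    - [0,0,0]
    - [0,0,0]
  twist:
    - [0,0,0]
    - [0,0,0]
    - [0,0,0]
    - [0,0,0]
    - [0,0,0]
    - [0,0,0]
    - [0,0,0]
    - [0,0,0]

```text
time_s: 15.55
tcp_pos: [0.5935, -0.2244, 0.045]
tool_rot: [-180.0, 0.0, 180.0]
ft_force: [-0.8, -0.4, -4.0]
width: 0.0481
```

Emit:
apply_moves:
  xyz:
    - [0,0,0.03]
    - [0,0,0.03]
    - [0,0,0]
    - [0,0,0]
  twist:
    - [0,0,0]
    - [0,0,0]
    - [0,0,0]
    - [0,0,0]

```text
time_s: 15.95
tcp_pos: [0.5932, -0.2242, 0.0423]
tool_rot: [-180.0, 0.0, 180.0]
ft_force: [0.3, -0.4, -5.0]
width: 0.0484
```

Emit:
apply_moves:
  xyz:
    - [0,0,0.02]
    - [0,0,0.02]
    - [0,0,0]
    - [0,0,0]
  twist:
    - [0,0,0]
    - [0,0,0]
    - [0,0,0]
    - [0,0,0]

```text
time_s: 16.35
tcp_pos: [0.5935, -0.2242, 0.0412]
tool_rot: [-180.0, 0.0, 180.0]
ft_force: [-1.4, 0.9, 1.5]
width: 0.0483
```

Contact: the force went from −5 to +1.5 N. Releasing and retreating.

Emit:
apply_moves:
  xyz:
    - [0,0,0]
    - [0,0,0]
    - [0,0,0]
    - [0,0,0]
    - [0,0,0]
    - [0,0,-0.3]
    - [0,0,-0.7]
    - [0,0,-0.7]
    - [0,0,-1]
    - [0,0,-1]
    - [0,0,-1]
    - [0,0,0]
    - [0,0,0]
    - [0,0,0]
  twist:
    - [0,0,0]
    - [0,0,0]
    - [0,0,0]
    - [0,0,0]
    - [0,0,0]
    - [0,0,0]
    - [0,0,0]
    - [0,0,0]
    - [0,0,0]
    - [0,0,0]
    - [0,0,0]
    - [0,0,0]
    - [0,0,0]
    - [0,0,0]
  fingers: -0.55

```text
time_s: 17.75
tcp_pos: [0.5925, -0.2238, 0.2276]
tool_rot: [179.9, -0.1, 180.0]
ft_force: [0.2, -0.1, -0.2]
width: 0.0721
```

```bash
python3 - <<'E'
from plant import ctrl
from h import *
c=ctrl.capture("scene");t=ctrl.capture("top");print(ctrl.sense()["tcp_pos"].round(3))
for n,k in(("s",c),("t",t)):
  for st,ce in blobs(k):print(n,st,ce.round(1))
print("expected seat",bb(c,cyl(.5932,-.2242,.085,.106)))
a=cv2.resize(c["frame"][80:330,200:400],None,fx=2,fy=2)
b=cv2.resize(t["frame"][150:290,110:300],None,fx=2,fy=2);d=cv2.resize(c["frame"][100:190,250:350],None,fx=2,fy=2)
W=np.zeros((500,800,3),np.uint8);W[:,:400]=a;W[:280,410:790]=b;W[290:470,410:610]=d
cv2.imwrite("pics/fin.png",W[...,::-1])
E
```

```text
[ 0.592 -0.224  0.227]
s [293 121  20  15] [302.6 128.1]
s [279 211  26  23] [291.9 222.2]
s [274 259  29  28] [288.1 272.1]
t [166 212  23  23] [176.8 223.3]
t [226 213  23  24] [237.  224.7]
expected seat [292.73592463 120.05421332 312.72449923 136.92150241]
```

View pics/fin.png

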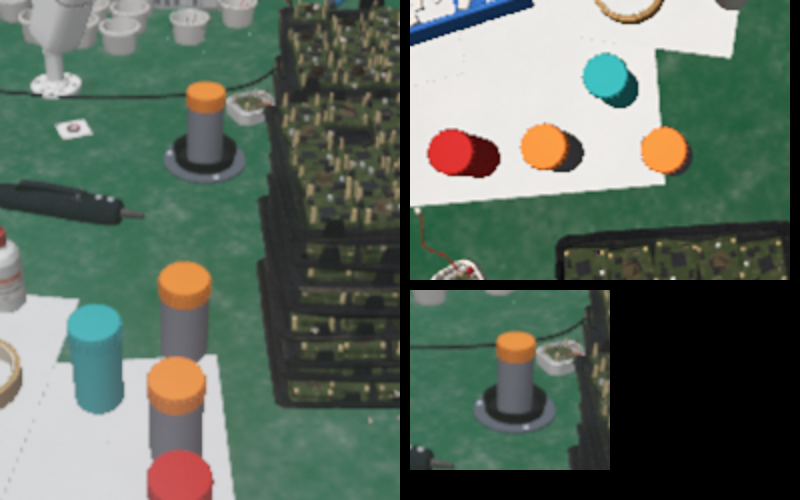

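The full jar stands upright and centred in the cup (205,125). Both empties are upright at (185,310) and (177,405), within about 1 px of where they started. Handing in.

```bash
python3 -c "
from plant import ctrl
print(ctrl.finish_job())"
```

```text
the job is handed in; nothing more can be done
None
```

The full jar now stands upright in the black holder, and I handed the job in at about 18 s of the 61 s limit; no verdict was reported.

- **Finding the full jar:** I lifted all three jars. The first two, nearest the red jar, weighed under 1 N on the wrist sensor. I set each back on its own spot. The third read about 4.2 N (roughly 0.43 kg), so that one is full.
- **Placing it:** I lowered the full jar until the wrist force rose from −5 to +1.5 N. That happened at the height expected for the holder floor. Then I released it and moved clear.
- **Last checks:** The last pictures show all three jars upright. The full jar's lid appears within about 2 pixels of where a jar resting on the holder floor should be. The two empty jars are within about 1 pixel (roughly 2 mm) of where they started. The gripper was open, above everything and touching nothing.
- **Disagreements:** No check failed. The two cameras disagreed by about 4 mm on the holder's position. I used the top view, which left plenty of room inside the 12 mm clearance. Upward wrist forces of up to 6 N showed while gripping and setting jars down, well below the limits.

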